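Try the lid of a cigar chest, free its catch if it is caught, and hold the lid open

ROBOT

A 6-joint arm with a two-finger parallel gripper is mounted at the origin on the work surface. World frame = base frame: x ahead of the robot, y to its left, z up, the work surface at z = 0. Lengths are in mm, angles in rad, forces in N, time in s.
With the tool pointing down it reaches from about 350 to 975 mm from the base axis. Payload 4.9 kg.
Tool frame: the origin (TCP) lies at the very end of the fingers, on their centre line; the grasp point (between the pads) lies 19 mm behind it; z points along the fingers, y is the direction in which the jaws open and shut (so a half turn about z gives the same grasp; the last joint's range is limited). The gripper opens to 85 mm and grips with 20 to 120 N. Pads are 22 mm wide; open, the fingers measure 114 mm over their backs; the gripper's body (76 mm by 85 mm) begins 54 mm behind the grasp point. The pads swing forward as they close: fully open they stand 13 mm farther back than shut.
Start: joints at [-1.353, 0.053, 1.613, -0, 1.476, -0.119], TCP at [206.537, -589.868, 231.304] pointing down, gripper open.
Joint ranges: [-3.01, 3.01], [-1.01, 2.22], [0.06, 2.58], [-1.02, 4.17], [0.09, 2.62], [-3.14, 3.14]. Speed limits (rad/s): [2.57, 2.57, 3.14, 3.14, 3.14, 3.14].

INTERFACE

Orientations are given as [roll, pitch, yaw] about the fixed x, y, z axes, in that order (R = Rz(yaw) Ry(pitch) Rx(roll)).
In Python, from bench import manip, eyes gives the robot as it stands. The module is installed in compiled form; this text tells all that it offers.
- The arm moves only by the shell command python3 -m jog 'ROWS'. ROWS is JSON, a list of rows, each an object of numbers: "claw": the finger opening in mm, from 0 to 85.4; "x", "y", "z": the shift along the world's x, y, z in mm; "turn": the turn about the world's z in degrees. In form: [{"claw": .., "x": .., "y": .., "z": .., "turn": ..}, ...]. A call has 1 to 20 rows; each row is the pose to reach, as a shift and turn from the pose measured when the call began; what a row does not reach only later rows make up. A row lasts 1/12 s, in which the tool goes at most 41.7 mm and 7.16 degrees, less where a joint would pass 70% of its speed; a pose out of reach is approached as far as the arm can. A call with a gripper value outside its range is refused whole. The fingers move at their own pace and stop on an object; the grip force is fixed at half the most. Time passes only in rows, so rows that repeat a pose let the fingers close. It gives the time, the measured TCP pose, the force and the opening at its end, in the units of the state.
- manip.observe(): the state, without advancing time (a new reading comes with each control period).
- eyes.capture(name): name is "scene" or "top" or "wrist"; returns the picture (400x640x3 uint8, red, green, blue); there is no depth.
- eyes.camera_info(name): a dict with "intrinsics" (3x3 intrinsics, pixels), "dist_coeffs" ([k1, k2, p1, p2, k3] as OpenCV has them; the pictures are not rectified), "extrinsics" (4x4, takes a point from camera to world coordinates). Camera axes: x right, y down, z forward; pixel columns grow to the right and rows downward; lengths in mm; the calibration is good to about 2 mm. A picture is of the moment at which its call begins: read the wrist's pose just before it. camera_info takes no time and is no camera call; for the wrist camera it gives the pose at the moment of the call.
- manip.hand_in(): hands the job in, once; it reports no verdict.
The state is a dict: "clock": time; "joints": joint angles; "dq": joint speeds; "tau": joint torques, N m; "position": TCP position; "orientation": TCP orientation; "ft_force": force on the tool from outside, world axes, zero at the start; "wrist_torque": the same for the moment, N m; "finger_gap": opening from 0.0 (shut) to 1.0 (fully open).
Only numpy, scipy, OpenCV 4.12 (cv2) and the standard library are available. Lean on these libraries where they do the work, as an engineer would, in place of code of your own. Each camera call takes 0.05 s, during which the arm holds its last target.

TASK

Hold this cigar chest open for me so that I can take out the bundles. Tug the lid up by its brass bar first, leaving the catch as you find it, because nobody can see whether the catch is on; if the lid is caught, slide the knob across to the other end of its slot, then lift the lid by the bar to about 45 degrees and finish while still holding it there. Don't let the lid fall shut with a bang, and don't knock the bundle, the gauge board or the mug about.

Things in the scene. Friction and masses are not known exactly. Their poses are not given: they have to be found in the camera images.
- chest: Reddish cedar chest on a dark plinth, 240 mm deep (x), 340 mm wide (y), fixed to the bench. Origin: centre of its underside; +x from its front, which faces the robot, to its hinge side, +y to the left seen from the robot, z up. Its rim is 115 mm above the bench; the upper face of the shut lid, a flat 16 mm panel of the same outline, at 131 mm.
- lid (a joint): Angle of the lid, rad: 0 shut on the rim, grows as its front edge rises (0.785 is 45 degrees, stop at 1.75). The lid weighs about 0.5 kg (3 to 4 N to lift it at the bar, more if a tight grip binds) and falls shut when let go. With the catch on it rises about 4 mm at the bar (0.02 rad) and is then stopped firmly; with the catch off it comes up freely.
- lid_hinge (a point): Point on the lid's hinge line, in the middle of its length, at the top of the chest's far wall (115 mm above the bench, chest x +120 mm, y 0). The hinge line runs along the chest's y.
- lid_handle (a point): Centre of the lid's brass pull bar: round, 12 mm thick, 100 mm long, parallel to the hinge, axis 40 mm above the lid's face, on two posts with 80 mm clear between them. Lid shut: chest x -85, y -50 mm, 171 mm above the bench. It turns with the lid: 205 mm from the hinge line along the lid and 56 mm above the lid's underside. The bar can turn in the pads of a gripper that stays upright.
- catch (a joint): Knob's position along its slot, m, along the chest's y: -0.012 right end, +0.012 left end seen from the robot. It starts near the right end (-0.012 to -0.006); it slides stiffly (about 3 N) and stays where it is put. Inside, a keeper at one end of the slot catches it (lid held down); at the other end it is off. The keeper may be at either end and nothing outside shows where.
- catch_knob (a point): Centre of the top of the catch's knob: dark steel, 14 mm in diameter, standing 30 mm above the lid's face in a brass slot plate 30 x 66 mm, 2 mm thick. At mid-travel it is at chest x -85, y +95 mm; lid shut, its top is 161 mm above the bench. It rides on the lid and can be pinched from above or pushed from the side.
- bundle: Bystander: the brown bundle of cigars nearest the chest, to its right, with a white paper band, 150 mm long (along its x), 115 mm wide, 73 mm high, loose on the bench. Origin: centre of its underside.
- gauge: Bystander: light wooden gauge board with five round holes, 150 x 45 x 12 mm, loose on the bench. Origin: centre of its underside.
- mug: Bystander: blue mug, 80 mm across and 90 mm high, handle at its +y, loose on the bench. Origin: centre of its underside.

How it is judged (in metres and radians):
On the way, in this order (a step that is already met when the one before it is completed fails the run):
1. the lid has been tugged up, at least through the play of its catch, with the catch still as it was found (value of joint lid above 0.008 rad and distance of catch_knob from where it was at the start of the episode below 0.012 m), for 0.02 s.
2. the lid has come up clear of the catch (value of joint lid above 0.2 rad), for 0.1 s.
At the end, for the whole second after the job is handed in: The lid stands still at 45 degrees (0.6 to 1.0 rad), held up by the fingers at its bar (grasp point within 50 mm of the bar's middle, fingers pressing on the lid), and the bundle, gauge board and mug are within 30 mm of where they were (value of joint lid between 0.6 and 1 rad and velocity of joint lid between -0.1 and 0.1 rad/s and contact force between the fingers and lid above 0.5 N and distance between lid_handle and the grasp point below 0.05 m and distance of each of bundle, gauge, mug from where it was at the start of the episode below 0.03 m); the arm keeps its last pose, push and grip.
It fails at once if the lid falls shut with a bang (it drops faster than 2.5 rad/s) (velocity of joint lid below -2.5 rad/s).
It fails at once if the bundle, the gauge board or the mug is knocked about (moved more than 40 mm) (distance of any of bundle, gauge, mug from where it was at the start of the episode above 0.04 m).
It also fails if it takes over 64 s, if anything falls off the work surface, if the arm or the gripper's body presses on something with over 40 N, if the wrist force passes 120 N, or if a joint passes its speed limit or range.

## Working session

There is one attempt and no reset: what is moved stays moved. The work goes in short steps, Python scripts to look and compute and a shell command to move; the robot and the scene stay as the last step left them, time stands still between calls to the robot, and variables do not carry over. Pictures are saved under pics/ and viewed, and the job is handed in when it is done.

```bash
mkdir -p pics; python3 - <<'E'
from bench import manip, eyes
import cv2,json
for n in ["scene","top","wrist"]:
    i=eyes.camera_info(n); print(n,i)
    cv2.imwrite(f"pics/{n}0.png",eyes.capture(n)[:,:,::-1])
print(manip.observe())
E
```

```text
scene {'intrinsics': array([[429.20696966,   0.        , 319.88535092],
       [  0.        , 429.20696966, 205.68663173],
       [  0.        ,   0.        ,   1.        ]]), 'dist_coeffs': array([-0.06756529,  0.        ,  0.        ,  0.        ,  0.        ]), 'extrinsics': array([[-1.12080784e-01,  7.15559085e-01, -6.89502063e-01,
         1.45461392e+03],
       [ 9.93539460e-01,  6.82589104e-02, -9.06645559e-02,
         1.01106395e+02],
       [-1.78111871e-02, -6.95209262e-01, -7.18586699e-01,
         1.09269690e+03],
       [ 0.00000000e+00,  0.00000000e+00,  0.00000000e+00,
         1.00000000e+00]])}
top {'intrinsics': array([[463.65066964,   0.        , 321.14207799],
       [  0.        , 463.65066964, 199.7402815 ],
       [  0.        ,   0.        ,   1.        ]]), 'dist_coeffs': array([-0.06881427,  0.        ,  0.        ,  0.        ,  0.        ]), 'extrinsics': array([[-1.42936196e-02, -9.98021656e-01,  6.12247254e-02,
         4.29025847e+02],
       [-9.99806068e-01,  1.50950656e-02,  1.26477455e-02,
        -3.90260094e+01],
       [-1.35469151e-02, -6.1032
[... 727 characters left out ...]
e+00,
         1.00000000e+00]])}
{'clock': 0.15, 'joints': array([-1.35298466e+00,  5.31935451e-02,  1.61398186e+00,  1.03198639e-05,
        1.47599990e+00, -1.19006724e-01]), 'dq': array([ 0.00015324, -0.00077336, -0.00409719,  0.0003746 , -0.00042843,
       -0.00029938]), 'tau': array([-3.94715935e-04, -3.94244099e+01, -3.70722663e+01, -1.63108111e-04,
        4.66280078e-03, -2.66789769e-06]), 'position': array([ 206.44687098, -589.40320386,  230.35072391]), 'orientation': array([-3.14002242e+00, -1.98101112e-04,  3.36817254e-01]), 'ft_force': array([-0.398886  ,  0.56181569,  0.44379075]), 'wrist_torque': array([ 0.00285437, -0.00117228,  0.03057399]), 'finger_gap': 0.999090888298189}
```

View pics/top0.png

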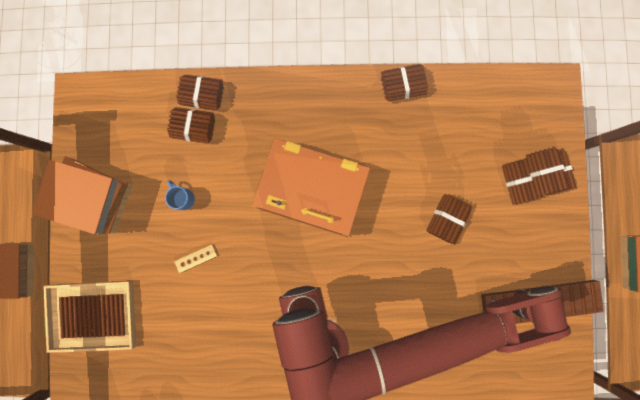

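View pics/scene0.png

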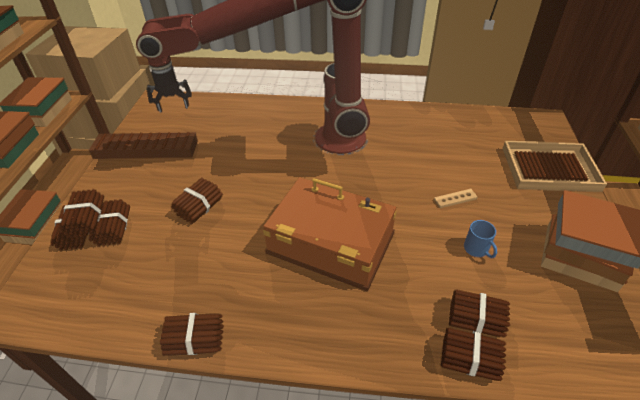

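```bash
python3 -c "
import cv2
a=cv2.imread('pics/top0.png');cv2.imwrite('pics/top0c.png',cv2.resize(a[30:230,220:420],None,fx=3,fy=3,interpolation=cv2.INTER_CUBIC))"
```

```text
(no output)
```

View pics/top0c.png

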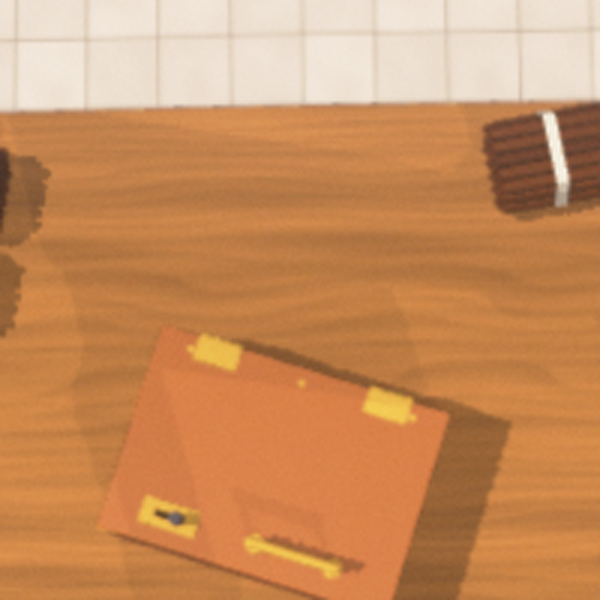

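The top crop shows the chest turned clockwise. In crop pixels, the lid corners are about (165,327), (448,411) and (98,529), the bar ends (252,542) and (336,571), and the knob (177,519).

```bash
cat > h.py <<'E'
import numpy as np, cv2
from bench import manip, eyes
def ray(n,uv,z,ci=None):
    ci=ci or eyes.camera_info(n); K,d,T=ci['intrinsics'],ci['dist_coeffs'],ci['extrinsics']
    p=cv2.undistortPoints(np.array([[uv]],float),K,d)[0,0]
    v=T[:3,:3]@[p[0],p[1],1]; o=T[:3,3]; return o+v*(z-o[2])/v[2]
def proj(n,P,ci=None):
    ci=ci or eyes.camera_info(n); K,d,T=ci['intrinsics'],ci['dist_coeffs'],ci['extrinsics']
    R=T[:3,:3].T; return cv2.projectPoints(np.array(P,float).reshape(-1,3),cv2.Rodrigues(R)[0],-R@T[:3,3],K,d)[0][:,0]
E
python3 - <<'E'
from h import *
from scipy.optimize import least_squares
obs=[((165,327),(120,170,131)),((448,411),(120,-170,131)),((98,529),(-120,170,131)),((252,542),(-85,-4,171)),((336,571),(-85,-96,171))]
ci=eyes.camera_info("top")
uv=np.array([(a[0]/3+220-.33,a[1]/3+30-.33) for a,_ in obs]);L=np.array([b for _,b in obs],float)
def w(p,L):
    c,s=np.cos(p[2]),np.sin(p[2]); L=np.atleast_2d(L);return np.c_[p[0]+c*L[:,0]-s*L[:,1],p[1]+s*L[:,0]+c*L[:,1],L[:,2]]
r=least_squares(lambda p:(proj("top",w(p,L),ci)-uv).ravel(),[450,0,-.2])
print(r.x,np.degrees(r.x[2]),r.fun.reshape(-1,2).round(2))
k=ray("top",(177/3+219.67,519/3+29.67),161,ci);print("knob",k)
c,s=np.cos(r.x[2]),np.sin(r.x[2]);print("knob local",np.array([[c,s],[-s,c]])@(k[:2]-r.x[:2]))
print("bar",w(r.x,[-85,-50,171]),"hinge",w(r.x,[120,0,115]))
# scene overlay
im=eyes.capture("scene")[:,:,::-1].copy()
for P in [(-85,-50,171),(-85,0,171),(-85,-100,171),(120,170,131),(120,-170,131),(-120,170,131),(-120,-170,131),(-85,95,161)]:
    q=proj("scene",w(r.x,P))[0];cv2.circle(im,tuple(int(x) for x in q.round()),1,(0,255,0),-1)
cv2.imwrite("pics/ov.png",cv2.resize(im[150:300,250:410],None,fx=4,fy=4,interpolation=cv2.INTER_CUBIC))
E
```

```text
[ 5.67997455e+02  1.32800206e+01 -3.11656432e-01] -17.856598213139065 [[-1.14 -0.49]
 [ 1.19  0.64]
 [-0.25  0.1 ]
 [ 0.54  0.55]
 [-0.36 -0.82]]
knob [514.3967219  119.46624225 161.        ]
knob local [-83.57910793  84.63501012]
bar [[471.76037889  -8.24729321 171.        ]] hinge [[682.21668926 -23.51626255 115.        ]]
```

View pics/ov.png

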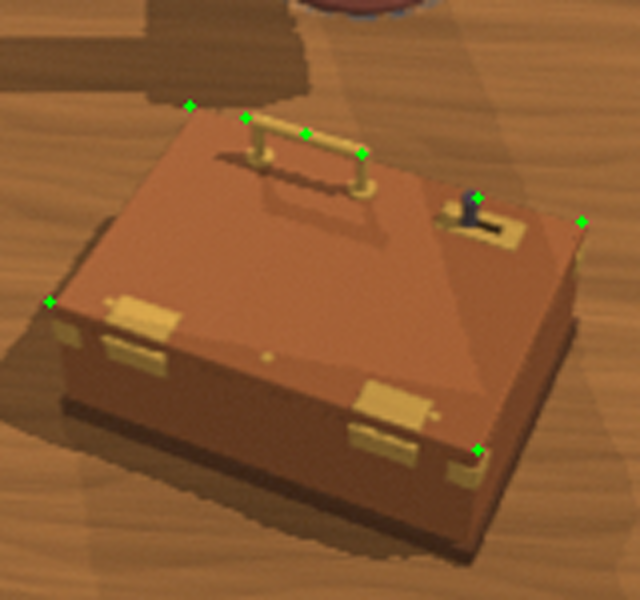

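Fit and overlay agree to about 1 px, or 3 mm. The bar is at (472,-8,171), the chest's yaw is -17.9° and the knob is at about -10 mm along its slot. I'll go above the bar.

```bash
python3 -m jog '[{"x":265,"y":581,"z":0,"turn":52.8,"claw":85},{"x":265,"y":581,"z":0,"turn":52.8,"claw":85},{"x":265,"y":581,"z":0,"turn":52.8,"claw":85},{"x":265,"y":581,"z":0,"turn":52.8,"claw":85},{"x":265,"y":581,"z":0,"turn":52.8,"claw":85},{"x":265,"y":581,"z":0,"turn":52.8,"claw":85},{"x":265,"y":581,"z":0,"turn":52.8,"claw":85},{"x":265,"y":581,"z":0,"turn":52.8,"claw":85},{"x":265,"y":581,"z":0,"turn":52.8,"claw":85},{"x":265,"y":581,"z":0,"turn":52.8,"claw":85},{"x":265,"y":581,"z":0,"turn":52.8,"claw":85},{"x":265,"y":581,"z":0,"turn":52.8,"claw":85},{"x":265,"y":581,"z":0,"turn":52.8,"claw":85},{"x":265,"y":581,"z":0,"turn":52.8,"claw":85},{"x":265,"y":581,"z":0,"turn":52.8,"claw":85},{"x":265,"y":581,"z":0,"turn":52.8,"claw":85},{"x":265,"y":581,"z":0,"turn":52.8,"claw":85},{"x":265,"y":581,"z":0,"turn":52.8,"claw":85},{"x":265,"y":581,"z":0,"turn":52.8,"claw":85},{"x":265,"y":581,"z":0,"turn":52.8,"claw":85}]'
python3 - <<'E'
from h import *
print(manip.observe())
ci=eyes.camera_info("wrist")
im=eyes.capture("wrist")[:,:,::-1].copy();cv2.imwrite("pics/w1.png",im)
for P in [(471.8,-8.2,171)]:
    print(proj("wrist",P,ci))
print(ci['extrinsics'])
E
```

```text
clock: 1.87
position: [471.1, -9.6, 230.4]
orientation: [-3.14, 0.0, 1.256]
ft_force: [-0.8, -0.2, 0.5]
finger_gap: 0.995
{'clock': 1.8667, 'joints': array([-1.78483366e-01, -3.28171378e-01,  1.95833847e+00,  5.24074839e-05,
        1.51279542e+00,  1.35847569e-01]), 'dq': array([-0.00708803, -0.00213399, -0.00185919,  0.00133363,  0.00133124,
        0.00234694]), 'tau': array([ 4.51181419e-01, -2.30686963e+01, -3.73648846e+01,  1.68737088e-02,
        5.19711655e-03, -3.16596335e-03]), 'position': array([471.11368288,  -9.57774966, 230.42436581]), 'orientation': array([-3.14022833e+00,  1.33686693e-04,  1.25646241e+00]), 'ft_force': array([-0.80976172, -0.19388968,  0.45571053]), 'wrist_torque': array([-0.0133375 ,  0.05664868,  0.04713089]), 'finger_gap': 0.9947518713022218}
[[310.23131735 212.21781898]]
[[ 9.50944733e-01 -2.97867495e-01 -8.35408305e-02  4.92394190e+02]
 [-3.09355882e-01 -9.17126105e-01 -2.51353627e-01  5.43448773e+01]
 [-1.74740136e-03  2.64867255e-01 -9.64283301e-01  3.72101191e+02]
 [ 0.00000000e+00  0.00000000e+00  0.00000000e+00  1.00000000e+00]]
```

View pics/w1.png

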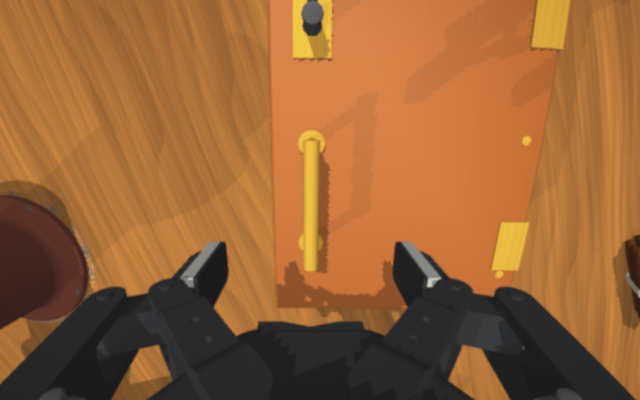

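The wrist view shows the bar upright at column 311, rows 140–270, centred between the pads at columns 215 and 405. The prediction was column 310, which agrees. I'll descend 78.5 mm to TCP z 152.

```bash
python3 - <<'E'
from h import *
ci=eyes.camera_info("wrist")
print(ray("wrist",(311,137),171,ci),ray("wrist",(311,271),171,ci))
E
python3 -m jog '[{"x":1,"y":1,"z":-35,"claw":85},{"x":1,"y":1,"z":-60,"claw":85},{"x":1,"y":1,"z":-78,"claw":85},{"x":1,"y":1,"z":-78,"claw":85},{"x":1,"y":1,"z":-78,"claw":40},{"x":1,"y":1,"z":-78,"claw":20},{"x":1,"y":1,"z":-78,"claw":5},{"x":1,"y":1,"z":-78,"claw":0},{"x":1,"y":1,"z":-78,"claw":0},{"x":1,"y":1,"z":-78,"claw":0},{"x":1,"y":1,"z":-78,"claw":0},{"x":1,"y":1,"z":-78,"claw":0},{"x":1,"y":1,"z":-78,"claw":0},{"x":1,"y":1,"z":-78,"claw":0}]'
```

```text
[489.54743373  44.38591391 171.        ] [457.04949859 -55.71512972 171.        ]schema error: expected keys claw, x, y, z, turn
```

The wrist-measured bar middle is (473,-6) and its length 105 mm, which agrees. The rows need every key.

```bash
python3 -m jog '[{"x":1.5,"y":2,"z":-35,"turn":0,"claw":85},{"x":1.5,"y":2,"z":-60,"turn":0,"claw":85},{"x":1.5,"y":2,"z":-78,"turn":0,"claw":85},{"x":1.5,"y":2,"z":-78,"turn":0,"claw":85},{"x":1.5,"y":2,"z":-78,"turn":0,"claw":40},{"x":1.5,"y":2,"z":-78,"turn":0,"claw":20},{"x":1.5,"y":2,"z":-78,"turn":0,"claw":5},{"x":1.5,"y":2,"z":-78,"turn":0,"claw":0},{"x":1.5,"y":2,"z":-78,"turn":0,"claw":0},{"x":1.5,"y":2,"z":-78,"turn":0,"claw":0},{"x":1.5,"y":2,"z":-78,"turn":0,"claw":0},{"x":1.5,"y":2,"z":-78,"turn":0,"claw":0},{"x":1.5,"y":2,"z":-78,"turn":0,"claw":0},{"x":1.5,"y":2,"z":-78,"turn":0,"claw":0}]'
```

```text
clock: 3.08
position: [472.2, -7.4, 153.6]
orientation: [-3.139, 0.0, 1.256]
ft_force: [-4.6, 1.5, 6.3]
finger_gap: 0.115
```

Gripped: it stopped at about 10–12 mm. Now a gentle tug of up to 6 mm.

```bash
python3 -m jog '[{"x":0,"y":0,"z":1.5,"turn":0,"claw":0},{"x":0,"y":0,"z":3,"turn":0,"claw":0},{"x":0,"y":0,"z":4.5,"turn":0,"claw":0},{"x":0,"y":0,"z":6,"turn":0,"claw":0},{"x":0,"y":0,"z":6,"turn":0,"claw":0},{"x":0,"y":0,"z":6,"turn":0,"claw":0}]'
```

```text
clock: 3.58
position: [473.1, -7.7, 157.7]
orientation: [3.141, -0.0, 1.256]
ft_force: [10.7, -2.5, -13.0]
finger_gap: 0.116
```

```bash
python3 -m jog '[{"x":0,"y":0,"z":2,"turn":0,"claw":0},{"x":0,"y":0,"z":4,"turn":0,"claw":0},{"x":0,"y":0,"z":5,"turn":0,"claw":0},{"x":0,"y":0,"z":5,"turn":0,"claw":0},{"x":0,"y":0,"z":5,"turn":0,"claw":0}]'
```

```text
clock: 4.0
position: [473.1, -7.8, 157.9]
orientation: [3.14, -0.001, 1.255]
ft_force: [16.5, -2.4, -24.9]
finger_gap: 0.115
```

The lid stopped after about 4 mm and the force climbed from 13 to 25 N, so the catch is on. I'll lower it, let go and raise the arm.

```bash
python3 -m jog '[{"x":0,"y":0,"z":-2,"turn":0,"claw":0},{"x":0,"y":0,"z":-4,"turn":0,"claw":0},{"x":0,"y":0,"z":-4.5,"turn":0,"claw":0},{"x":0,"y":0,"z":-4.5,"turn":0,"claw":0},{"x":0,"y":0,"z":-4.5,"turn":0,"claw":30},{"x":0,"y":0,"z":-4.5,"turn":0,"claw":70},{"x":0,"y":0,"z":-4.5,"turn":0,"claw":70},{"x":0,"y":0,"z":-4.5,"turn":0,"claw":70},{"x":0,"y":0,"z":-4.5,"turn":0,"claw":70},{"x":0,"y":0,"z":-4.5,"turn":0,"claw":70},{"x":0,"y":0,"z":30,"turn":0,"claw":70},{"x":0,"y":0,"z":62,"turn":0,"claw":70},{"x":0,"y":0,"z":62,"turn":0,"claw":70}]'
python3 - <<'E'
from h import *
ci=eyes.camera_info("wrist")
im=eyes.capture("wrist")[:,:,::-1].copy();cv2.imwrite("pics/w2.png",im)
E
```

```text
clock: 5.08
position: [476.6, -8.3, 227.3]
orientation: [3.129, -0.002, 1.256]
ft_force: [1.0, -0.6, 0.9]
finger_gap: 0.819
```

View pics/w2.png

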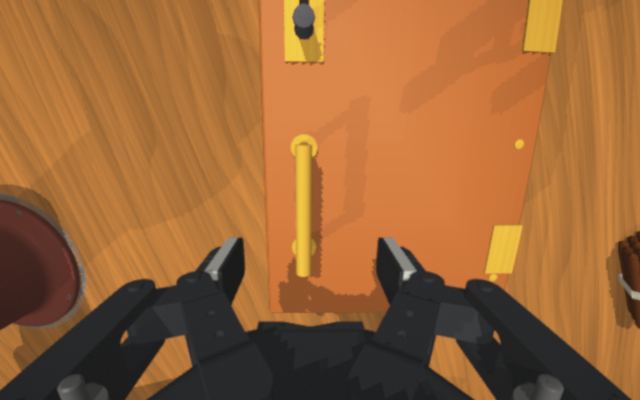

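The lid is back down and the bar is clear at column 303. The knob top is at about (304,15) in the picture. I'll take a fix on it and move above it.

```bash
python3 - <<'E'
from h import *
ci=eyes.camera_info("wrist")
print(ray("wrist",(304,15),161,ci))
E
python3 -m jog '[{"x":10,"y":32,"z":2,"turn":0,"claw":70},{"x":20,"y":66,"z":2,"turn":0,"claw":70},{"x":30,"y":100,"z":2,"turn":0,"claw":70},{"x":38,"y":127,"z":2,"turn":0,"claw":70},{"x":38,"y":127,"z":2,"turn":0,"claw":70},{"x":38,"y":127,"z":2,"turn":0,"claw":70}]'
python3 - <<'E'
from h import *
ci=eyes.camera_info("wrist")
im=eyes.capture("wrist")[:,:,::-1].copy();cv2.imwrite("pics/w3.png",im)
E
```

```text
[514.81211815 122.24333546 161.        ]
clock: 5.63
position: [513.2, 119.8, 225.3]
orientation: [3.134, -0.001, 1.258]
ft_force: [-0.5, -0.5, 0.6]
finger_gap: 0.822
```

View pics/w3.png

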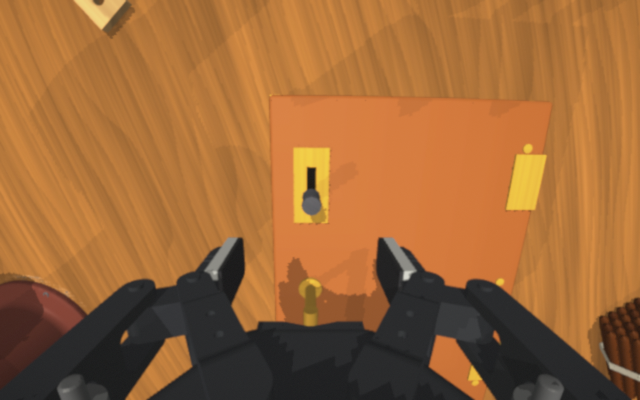

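The knob top is at (312,203), between the pads, and the free slot runs above it in the picture (+y).

```bash
python3 - <<'E'
from h import *
print(ray("wrist",(312,203),161))
E
python3 -m jog '[{"x":1,"y":1,"z":-35,"turn":0,"claw":70},{"x":1,"y":1,"z":-65,"turn":0,"claw":70},{"x":1,"y":1,"z":-85,"turn":0,"claw":70},{"x":1,"y":1,"z":-85,"turn":0,"claw":60},{"x":1,"y":1,"z":-85,"turn":0,"claw":30},{"x":1,"y":1,"z":-85,"turn":0,"claw":0},{"x":1,"y":1,"z":-85,"turn":0,"claw":0},{"x":1,"y":1,"z":-85,"turn":0,"claw":0},{"x":1,"y":1,"z":-85,"turn":0,"claw":0},{"x":1,"y":1,"z":-85,"turn":0,"claw":0},{"x":1,"y":1,"z":-85,"turn":0,"claw":0},{"x":1,"y":1,"z":-85,"turn":0,"claw":0}]'
```

```text
[517.43920245 125.27315165 161.        ]
clock: 6.68
position: [514.8, 120.0, 143.0]
orientation: [3.132, -0.001, 1.257]
ft_force: [-3.9, -0.5, 4.8]
finger_gap: 0.138
```

The opening, 2 mm wider than on the bar, fits the 14 mm knob. I'll slide it about 27 mm along the chest's +y, which is (0.307, 0.952), until the end stop.

```bash
python3 -m jog '[{"x":1.2,"y":3.8,"z":0,"turn":0,"claw":0},{"x":2.5,"y":7.6,"z":0,"turn":0,"claw":0},{"x":3.7,"y":11.4,"z":0,"turn":0,"claw":0},{"x":4.9,"y":15.2,"z":0,"turn":0,"claw":0},{"x":6.1,"y":19,"z":0,"turn":0,"claw":0},{"x":7.4,"y":22.9,"z":0,"turn":0,"claw":0},{"x":8.3,"y":25.7,"z":0,"turn":0,"claw":0},{"x":8.3,"y":25.7,"z":0,"turn":0,"claw":0},{"x":8.3,"y":25.7,"z":0,"turn":0,"claw":0}]'
```

```text
clock: 7.43
position: [521.8, 141.2, 143.0]
orientation: [3.133, 0.012, 1.257]
ft_force: [-8.0, -18.2, 5.9]
finger_gap: 0.141
```

It moved 22 mm and then met the stop at 18 N. I'll release, rise and look.

```bash
python3 -m jog '[{"x":0,"y":0,"z":0,"turn":0,"claw":30},{"x":0,"y":0,"z":0,"turn":0,"claw":70},{"x":0,"y":0,"z":0,"turn":0,"claw":70},{"x":0,"y":0,"z":0,"turn":0,"claw":70},{"x":0,"y":0,"z":0,"turn":0,"claw":70},{"x":0,"y":0,"z":0,"turn":0,"claw":70},{"x":0,"y":0,"z":35,"turn":0,"claw":70},{"x":0,"y":0,"z":70,"turn":0,"claw":70},{"x":0,"y":0,"z":87,"turn":0,"claw":70},{"x":-25,"y":-75,"z":87,"turn":0,"claw":70},{"x":-49,"y":-147,"z":87,"turn":0,"claw":70},{"x":-49,"y":-147,"z":87,"turn":0,"claw":70},{"x":-49,"y":-147,"z":87,"turn":0,"claw":70},{"x":-49,"y":-147,"z":87,"turn":0,"claw":70},{"x":-49,"y":-147,"z":87,"turn":0,"claw":70}]'
python3 - <<'E'
from h import *
ci=eyes.camera_info("wrist")
im=eyes.capture("wrist")[:,:,::-1].copy();cv2.imwrite("pics/w4.png",im)
E
```

```text
clock: 8.68
position: [472.7, -6.7, 230.3]
orientation: [3.132, 0.011, 1.254]
ft_force: [0.1, 0.4, -0.0]
finger_gap: 0.82
```

View pics/w4.png

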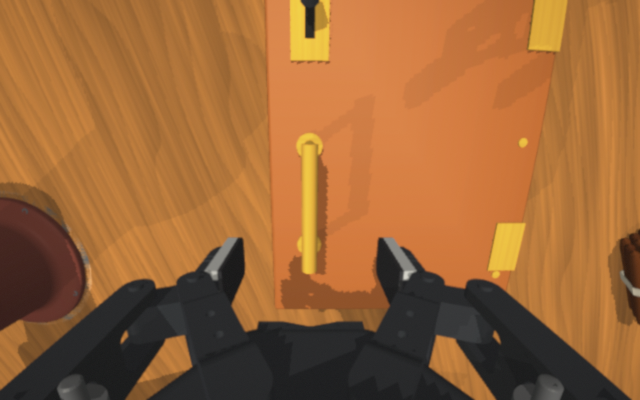

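The knob has moved up the picture to the far end (y about 0), leaving the near slot empty, and the bar is centred at column 309. I'll grip the bar again.

```bash
python3 -m jog '[{"x":0,"y":0,"z":-35,"turn":0,"claw":70},{"x":0,"y":0,"z":-60,"turn":0,"claw":70},{"x":0,"y":0,"z":-77.5,"turn":0,"claw":70},{"x":0,"y":0,"z":-77.5,"turn":0,"claw":60},{"x":0,"y":0,"z":-77.5,"turn":0,"claw":30},{"x":0,"y":0,"z":-77.5,"turn":0,"claw":0},{"x":0,"y":0,"z":-77.5,"turn":0,"claw":0},{"x":0,"y":0,"z":-77.5,"turn":0,"claw":0},{"x":0,"y":0,"z":-77.5,"turn":0,"claw":0},{"x":0,"y":0,"z":-77.5,"turn":0,"claw":0},{"x":0,"y":0,"z":-77.5,"turn":0,"claw":0},{"x":0,"y":0,"z":-77.5,"turn":0,"claw":0},{"x":0,"y":0,"z":-77.5,"turn":0,"claw":0}]'
python3 - <<'E'
import numpy as np
for d in range(0,50,3):
    t=np.radians(d);c,s=np.cos(t),np.sin(t);dx=-205*c+56*s+205;dz=205*s+56*c-56
    print(d,round(dx*.952,1),round(-dx*.307,1),round(dz,1))
E
```

```text
clock: 9.82
position: [473.1, -5.3, 154.8]
orientation: [3.133, 0.01, 1.256]
ft_force: [-4.4, 2.9, 5.7]
finger_gap: 0.116
0 0.0 -0.0 0.0
3 3.1 -1.0 10.7
6 6.6 -2.1 21.1
9 10.7 -3.5 31.4
12 15.3 -4.9 41.4
15 20.4 -6.6 51.1
18 26.0 -8.4 60.6
21 32.1 -10.3 69.7
24 38.6 -12.4 78.5
27 45.5 -14.7 87.0
30 52.8 -17.0 95.0
33 60.5 -19.5 102.6
36 68.6 -22.1 109.8
39 77.0 -24.8 116.5
42 85.8 -27.7 122.8
45 94.9 -30.6 128.6
48 104.2 -33.6 133.8
```

```bash
python3 -m jog '[{"x":0.7,"y":-0.2,"z":2.5,"turn":0,"claw":0},{"x":1.5,"y":-0.5,"z":5.3,"turn":0,"claw":0},{"x":2.3,"y":-0.7,"z":8,"turn":0,"claw":0},{"x":3.1,"y":-1,"z":10.7,"turn":0,"claw":0},{"x":3.1,"y":-1,"z":10.7,"turn":0,"claw":0},{"x":3.1,"y":-1,"z":10.7,"turn":0,"claw":0}]'
```

```text
clock: 10.32
position: [475.9, -6.2, 165.2]
orientation: [3.134, 0.01, 1.256]
ft_force: [-0.2, 0.6, -5.6]
finger_gap: 0.116
```

The lid is up 10 mm at 5.6 N, so the catch is off. Continuing to about 24°.

```bash
python3 -m jog '[{"x":1.7,"y":-0.5,"z":5.2,"turn":0,"claw":0},{"x":3.5,"y":-1.1,"z":10.4,"turn":0,"claw":0},{"x":5.5,"y":-1.8,"z":15.6,"turn":0,"claw":0},{"x":7.6,"y":-2.5,"z":20.7,"turn":0,"claw":0},{"x":9.8,"y":-3.2,"z":25.7,"turn":0,"claw":0},{"x":12.2,"y":-3.9,"z":30.7,"turn":0,"claw":0},{"x":14.7,"y":-4.7,"z":35.6,"turn":0,"claw":0},{"x":17.3,"y":-5.6,"z":40.4,"turn":0,"claw":0},{"x":20,"y":-6.5,"z":45.2,"turn":0,"claw":0},{"x":22.9,"y":-7.4,"z":49.9,"turn":0,"claw":0},{"x":25.9,"y":-8.3,"z":54.5,"turn":0,"claw":0},{"x":29,"y":-9.3,"z":59,"turn":0,"claw":0},{"x":32.2,"y":-10.3,"z":63.5,"turn":0,"claw":0},{"x":35.5,"y":-11.4,"z":67.8,"turn":0,"claw":0},{"x":35.5,"y":-11.4,"z":67.8,"turn":0,"claw":0}]'
```

```text
clock: 11.57
position: [511.3, -17.9, 235.4]
orientation: [3.135, 0.011, 1.256]
ft_force: [-9.7, 1.4, 2.4]
finger_gap: 0.115
```

```bash
python3 -m jog '[{"x":3.4,"y":-1.1,"z":4.2,"turn":0,"claw":0},{"x":6.9,"y":-2.3,"z":8.5,"turn":0,"claw":0},{"x":10.5,"y":-3.4,"z":12.5,"turn":0,"claw":0},{"x":14.2,"y":-4.6,"z":16.5,"turn":0,"claw":0},{"x":18,"y":-5.8,"z":20.3,"turn":0,"claw":0},{"x":21.9,"y":-7.1,"z":24.1,"turn":0,"claw":0},{"x":25.9,"y":-8.4,"z":27.7,"turn":0,"claw":0},{"x":30,"y":-9.7,"z":31.3,"turn":0,"claw":0},{"x":34.2,"y":-11,"z":34.7,"turn":0,"claw":0},{"x":38.4,"y":-12.4,"z":38,"turn":0,"claw":0},{"x":42.8,"y":-13.8,"z":41.2,"turn":0,"claw":0},{"x":47.2,"y":-15.3,"z":44.3,"turn":0,"claw":0},{"x":51.7,"y":-16.7,"z":47.2,"turn":0,"claw":0},{"x":56.3,"y":-18.2,"z":50.1,"turn":0,"claw":0},{"x":56.3,"y":-18.2,"z":50.1,"turn":0,"claw":0},{"x":56.3,"y":-18.2,"z":50.1,"turn":0,"claw":0},{"x":56.3,"y":-18.2,"z":50.1,"turn":0,"claw":0},{"x":56.3,"y":-18.2,"z":50.1,"turn":0,"claw":0}]'
python3 - <<'E'
from h import *
o=manip.observe();print(o['position'],o['dq'].round(3),o['ft_force'],o['finger_gap'])
g=o['position']-np.array([0,0,-19]);h=np.array([682.2,-23.5,115]);d=g-h
dx=d[:2]@[.952,-.307];print("radius",np.hypot(dx,d[2]),"expect",np.hypot(205,56),"angle",np.degrees(np.arctan2(d[2],-dx)-np.arctan2(56,205)))
for n in ("scene","top","wrist"): cv2.imwrite(f"pics/{n}5.png",eyes.capture(n)[:,:,::-1])
a=cv2.imread("pics/top0.png").astype(int);b=cv2.imread("pics/top5.png").astype(int)
print({k:abs(a-b)[s].mean() for k,s in dict(mug=np.s_[178:212,162:198],gauge=np.s_[242:274,172:220],bundle=np.s_[192:246,425:474]).items()})
E
```

```text
clock: 13.07
position: [568.4, -37.0, 288.2]
orientation: [3.132, 0.012, 1.255]
ft_force: [-5.4, -1.2, 3.5]
finger_gap: 0.111
[568.43845088 -36.9665112  288.24544785] [-0.001  0.     0.002 -0.     0.     0.   ] [-5.39066296 -1.17130949  3.52011866] 0.11139991356710957
radius 218.65275988493894 expect 212.5111761766896 angle 46.270512460995725
{'mug': np.float64(1.6947167755991286), 'gauge': np.float64(1.5651041666666667), 'bundle': np.float64(9.82464096749811)}
```

View pics/scene5.png

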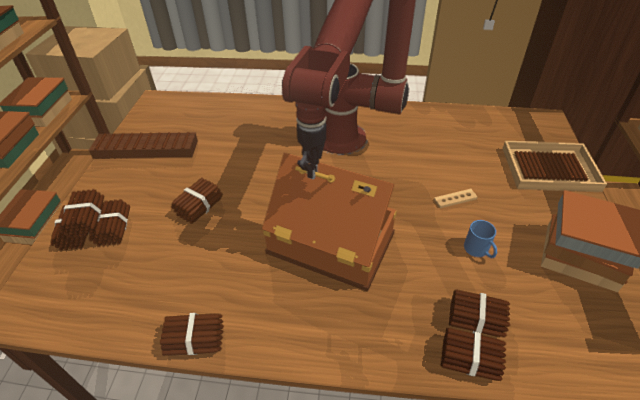

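View pics/top5.png

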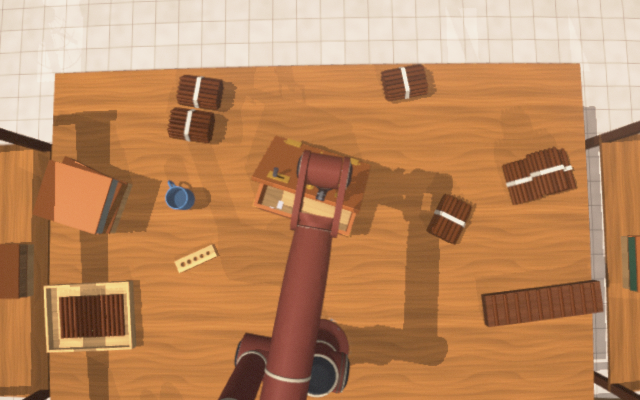

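View pics/wrist5.png

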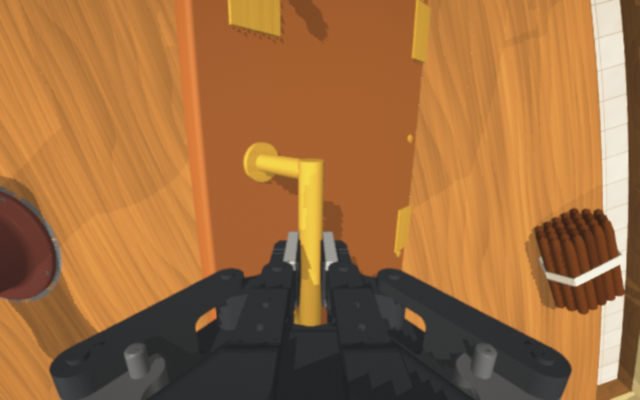

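The lid stands open at about 45° and the bar is between the pads. The mug, gauge and bundle are at the same pixels, (180,197), (196,258) and (450,219), and the bundle patch differs only by the arm's shadow. I'll hold for a second to check it's stable.

```bash
python3 -m jog '[{"x":0,"y":0,"z":0,"turn":0,"claw":0},{"x":0,"y":0,"z":0,"turn":0,"claw":0},{"x":0,"y":0,"z":0,"turn":0,"claw":0},{"x":0,"y":0,"z":0,"turn":0,"claw":0},{"x":0,"y":0,"z":0,"turn":0,"claw":0},{"x":0,"y":0,"z":0,"turn":0,"claw":0},{"x":0,"y":0,"z":0,"turn":0,"claw":0},{"x":0,"y":0,"z":0,"turn":0,"claw":0},{"x":0,"y":0,"z":0,"turn":0,"claw":0},{"x":0,"y":0,"z":0,"turn":0,"claw":0},{"x":0,"y":0,"z":0,"turn":0,"claw":0},{"x":0,"y":0,"z":0,"turn":0,"claw":0}]'
python3 - <<'E'
from h import *
im=eyes.capture("wrist")[:,:,::-1];a=cv2.imread("pics/wrist5.png").astype(int)
print(abs(a-im).mean()); o=manip.observe();print(o['finger_gap'],o['dq'].round(3))
from scipy.spatial.transform import Rotation
# predicted lid knob-plate pixel for given angles vs wrist view: bar's post foot
ci=eyes.camera_info("wrist")
y=np.radians(-17.86);
for d in (40,43,46,49):
    t=np.radians(d);c,s=np.cos(t),np.sin(t)
    P=[]
    for L,Y,N in ((205,0,56),(205,-4,16),(240,120,16)):
        lx=120-L*c+N*s;z=115+L*s+N*c
        P.append((568+np.cos(y)*lx-np.sin(y)*Y,13.3+np.sin(y)*lx+np.cos(y)*Y,z))
    print(d,proj("wrist",P,ci).round().tolist())
E
```

```text
clock: 14.22
position: [568.4, -37.0, 288.3]
orientation: [3.131, 0.012, 1.255]
ft_force: [-2.5, -1.3, -1.9]
finger_gap: 0.108
0.6217317708333333
0.11066313535793144 [ 0.    -0.     0.001 -0.     0.    -0.001]
40 [[276.0, 163.0], [239.0, 162.0], [153.0, -104.0]]
43 [[294.0, 165.0], [249.0, 164.0], [163.0, -120.0]]
46 [[314.0, 166.0], [261.0, 166.0], [177.0, -137.0]]
49 [[337.0, 168.0], [275.0, 168.0], [195.0, -155.0]]
```

The pose is stable. The image puts the bar end at (311,162) and the post foot at (260,162), which means 45–46° (0.80 rad). Handing in.

```bash
python3 -c "
from bench import manip; print(manip.hand_in())"
```

```text
the job is handed in; nothing more can be done
None
```

The chest is open and the arm is still holding the lid by its bar at about 45–46° (0.80 rad). I handed the job in at about 14 s; no verdict comes back.

- **Tug:** I first pulled the bar with the catch untouched. The lid stopped firmly after about 4 mm, with the pull rising to 25 N, so the catch was on.
- **Catch:** I lowered the lid, then pinched the knob and slid it 22 mm to the left end stop. I gripped the bar again and the lid came up freely, at about 6 N as it left the rim.
- **Last checks:** During a one-second hold the arm's pose, the grip opening and the wrist picture did not change. The lid angle from the arm's position agrees with the angle read from the wrist picture.
- **Bystanders:** The mug, gauge board and bundle are at the same pixels as at the start. The bundle's patch did differ more in the image comparison; I put that down to the arm's shadow.
- **One disagreement:** The grasp point works out about 6 mm farther from the hinge line than the bar should be. That could be a small slip along the pads or error in my measurements, and it is well inside the 50 mm allowed.

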